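# Fit the U-bolt that clamps the trolley's handle post

## Robot

A 7-joint arm with a two-finger parallel gripper is mounted at the origin on the work surface. World frame = base frame: x ahead of the robot, y to its left, z up, the work surface at z = 0. Lengths are in mm, angles in rad, forces in N, time in s.
With the tool pointing down it reaches from about 425 to 875 mm from the base axis. Payload 4.7 kg.
Tool frame: the origin (TCP) lies on the centre line of the jaws, within the pads' length; the fingertips stand 17 mm ahead of it and the grasp point (between the pads) lies 2 mm behind it; z points along the fingers, y is the direction in which the jaws open and shut (so a half turn about z gives the same grasp; the last joint's range is limited). The gripper opens to 85 mm and grips with 20 to 120 N. Pads are 22 mm wide; open, the fingers measure 114 mm over their backs; the gripper's body (76 mm by 85 mm) begins 54 mm behind the grasp point. The pads swing forward as they close: fully open they stand 13 mm farther back than shut.
Start: joints at [-1.139, 0.321, -0.07, 1.45, 0.023, 1.371, -0.057], TCP at [263.765, 594.097, 248.349] pointing down, gripper open.
Joint ranges: [-2.86, 2.86], [-0.3, 2.09], [-1.38, 1.24], [0.06, 2.45], [-1.56, 4.7], [0.09, 2.05], [-2.69, 2.69]. Speed limits (rad/s): [2.57, 2.57, 3.14, 3.14, 3.14, 3.14, 3.14].

## Interface

Orientations are given as a rotation vector (axis times angle).
In Python, from bench import env gives the robot as it stands. The module is installed in compiled form; this text tells all that it offers. Calls block until the motion is done:
- env.move_ptp(position, orientation): joint-space move of the TCP to a pose.
- env.line_to(position, frame=None, vel=150, f_stop=None): straight line of the TCP; frame=None keeps the orientation; vel is the mean speed in mm/s. With f_stop (N) it stops when the force on the tool has changed by that much, and returns True; else False.
- env.set_joints(angles): joint-space move.
- env.open_gripper() and env.clamp(newtons=None): open the fingers fully, or close them until they stop; newtons is the grip in N (None keeps the last).
- env.hold(seconds).
- env.ik(position, orientation): joint angles nearest the present ones, or None.
- env.grab_frame(name): name is "side" or "top" or "wrist"; returns a dict with "color" (400x640x3 uint8, red, green, blue), "mtx" (3x3 intrinsics, pixels), "R" (3x3) and "t" (3): a world point X has camera coordinates R X + t. Camera axes: x right, y down, z forward; pixel columns grow to the right and rows downward; lengths in mm; the calibration is good to about 2 mm. The wrist camera is an equidistant fisheye: a pixel r from the principal point sees the ray r / f radians off the axis. A picture is of the moment at which its call begins. There is no depth.
A pose or a line that the arm cannot do raises env.Unreachable and nothing moves.
- env.job_done(): hands the job in, once; it reports no verdict.
Readings, each from a call of its own:
- env.get_clock(): time.
- env.get_qpos(): joint angles.
- env.get_qd(): joint speeds.
- env.get_effort(): joint torques, N m.
- env.get_tool_pos(): TCP position.
- env.get_tool_rot(): TCP orientation.
- env.get_ft_force(): force on the tool from outside, world axes, zero at the start.
- env.get_moment(): the same for the moment, N m.
- env.get_grip_width(): opening from 0.0 (shut) to 1.0 (fully open).
Only numpy, scipy, OpenCV 4.12 (cv2) and the standard library are available. Lean on these libraries where they do the work, as an engineer would, in place of code of your own. Each camera call takes 0.05 s, during which the arm holds its last target.

## Task

The market trolley lies face down on the stall table with its handle post resting in the saddle. Take the larger U-bolt, the one that fits the post, out of the hardware tray, pass it over the post so that both legs go through the slots of the cross plate and the two holes of the sliding backing plate below, and press it fully home until its bow bears on the post, upright and square to it, ready for its nuts; then let go. The backing plate may stand anywhere along the slots, so feel for its holes with a light hand and never force the bolt, and leave the small U-bolt and the stall goods where they are.

Things in the scene. Friction and masses are not known exactly. Their poses are not given: they have to be found in the camera images.
- trolley: Grey tubular hand trolley, 560 x 360 mm, lying face down, heavy, does not move. Origin on the table top below the middle of the clamping place; x level along the handle post towards the wheels, y across it, z up. The post: bare aluminium tube, 28 mm diameter, along x from T grip (x -0.22) to socket (x +0.244, 50 mm wide, 127 mm high), axis 104 mm above the table.
- post_top (a point): Point on top of the post, above the trolley's origin, 118 mm above the table; axes as the trolley's. Home position of the U-bolt's bow, give or take the backing plate's place along x. The post rests here on a black saddle block, 60 mm long (x), 22 mm wide (y).
- slots_mid (a point): Point on the top face of the flat cross plate under the post, 72 mm above the table, above the trolley's origin; axes as the trolley's. The cross plate is 98 mm (x) by 232 mm (y), 3 mm thick, with two slots, one on each side of the post, centred at x = 0, y = +20 and y = -20 mm, each 34 mm long in x and 11 mm wide in y.
- cage_mid (a point): Top face of the backing plate (steel, 6 mm thick) under the slots, 68.5 mm above the table, at mid travel. It closes the slots but for two 10 mm holes side by side, at y = +20 and -20 mm. It stands anywhere within 11 mm either way along x (not measured); about 6 N slides it. From about 9 mm below this face spring tabs grip the legs: up to 10 N in all to push on, then they hold the bolt.
- u_bolt: Larger U-bolt: 8 mm steel rod, about 75 g, standing legs down in the tray. Origin midway between the leg ends; z along the legs to the bow, y leg to leg. Legs 40 mm apart between centres (48 mm overall, 32 inside), straight for 60 mm, then a half-round bow; 84 mm tall. Leg ends flat, 1.2 mm chamfer. Grip across both legs. Home: leg ends 42 mm above the table, 30 mm of straight leg above the cross plate.
- bow_under (a point): Middle of the underside of the larger U-bolt's bow, 76 mm from its origin along its z; axes as the U-bolt's.
- small_u_bolt: Smaller U-bolt of the same 8 mm rod, too narrow for the post: legs 27 mm apart between centres (35 mm overall), 63.5 mm tall; stands in the other narrow compartment. Origin and axes as the larger one's. To be left alone.
- tray: Wooden hardware tray, 150 x 120 mm, walls 30 mm high, inner floor 6 mm above the table, fixed. Origin at the centre of its underside, z up. Two compartments, 11 mm wide (x) and 81 mm long (y), centred at x = -32 and +32 mm, y = 13.5 mm; in each stands a U-bolt, leg-to-leg line along y, either bolt in either place. Nuts and washers in the row at -y.
- vase: Dark purple ceramic vase, 120 mm tall, 72 mm wide, loose; origin at the centre of its foot. Leave alone.
- brass_pot: Lidded brass pot, 72 mm tall, 76 mm wide, loose; origin at the centre of its foot. Leave alone.

How it is judged (in metres and radians):
On the way, in this order (a step that is already met when the one before it is completed fails the run):
1. the U-bolt has been lifted clear of the tray (height (world z) of u_bolt above 0.05 m), for 0.1 s.
2. the U-bolt straddles the post with both legs through the backing plate (z of u_bolt in the frame of post_top between -0.082 and -0.058 m and x of u_bolt in the frame of post_top between -0.018 and 0.018 m and y of u_bolt in the frame of post_top between -0.005 and 0.005 m), for 0.1 s.
At the end, for the whole second after the job is handed in: The larger U-bolt straddles the post, legs through the backing plate, bow within 2 mm of the post's top, upright within 0.12 rad, square to the post within 0.1 rad, centred within 4 mm, released and at rest; small U-bolt, vase and pot within 20 mm of where they were (z of bow_under in the frame of post_top between -0.004 and 0.002 m and x of bow_under in the frame of post_top between -0.018 and 0.018 m and y of bow_under in the frame of post_top between -0.004 and 0.004 m and angle between u_bolt's own z axis and vertical below 0.12 rad and angle between the y axis of u_bolt and the y axis of trolley, either way round below 0.1 rad and linear speed of u_bolt below 0.01 m/s and distance of each of small_u_bolt, vase, brass_pot from where it was at the start of the episode below 0.02 m); the robot touches nothing.
It fails at once if the U-bolt is forced against the trolley with more than 50 N (contact force between u_bolt and trolley above 50 N).
It fails at once if the small U-bolt is moved out of its place (distance of small_u_bolt from where it was at the start of the episode above 0.02 m).
It fails at once if the vase or the brass pot is moved or knocked over (distance of any of vase, brass_pot from where it was at the start of the episode above 0.02 m or angle between any of vase, brass_pot's own z axis and vertical above 0.4 rad).
It also fails if it takes over 58 s, if anything falls off the work surface, if the arm or the gripper's body presses on something with over 40 N, if the wrist force passes 120 N, or if a joint passes its speed limit or range.

## Working session

There is one attempt and no reset: what is moved stays moved. The work goes in short steps, each a Python script; the robot and the scene stay as the last script left them, time stands still between calls to the robot, and variables do not carry over. Pictures are saved under pics/ and viewed, and the job is handed in when it is done.

```bash
mkdir -p pics; python3 - <<'E'
from bench import env
import cv2,numpy as np
for n in ["side","top","wrist"]:
    f=env.grab_frame(n); cv2.imwrite(f"pics/a_{n}.png",f["color"][:,:,::-1]); np.savez(f"pics/a_{n}.npz",**f)
    print(n,f["mtx"].round(1).tolist(),f["R"].round(3).tolist(),f["t"].round(1).tolist())
print(env.get_clock(),env.get_tool_rot(),env.get_ft_force(),env.get_grip_width())
E
```

```text
side [[431.2, 0.0, 318.6], [0.0, 431.2, 197.0], [0.0, 0.0, 1.0]] [[0.999, -0.052, 0.005], [-0.026, -0.577, -0.816], [0.045, 0.815, -0.578]] [-602.4, 27.2, 1160.8]
top [[427.6, 0.0, 317.6], [0.0, 427.6, 200.2], [0.0, 0.0, 1.0]] [[0.006, -1.0, 0.02], [-0.981, -0.01, -0.194], [0.194, -0.018, -0.981]] [-131.0, 601.5, 927.9]
wrist [[309.7, 0.0, 325.1], [0.0, 309.7, 197.4], [0.0, 0.0, 1.0]] [[0.405, 0.914, -0.001], [0.868, -0.384, 0.314], [0.287, -0.128, -0.949]] [-649.4, -41.4, 381.3]
0.15 [-6.51352892e-01 -3.07311572e+00  2.23130283e-03] [ 0.69643532 -0.27732392  0.86421804] 1.0008799438472045
```

View pics/a_side.png

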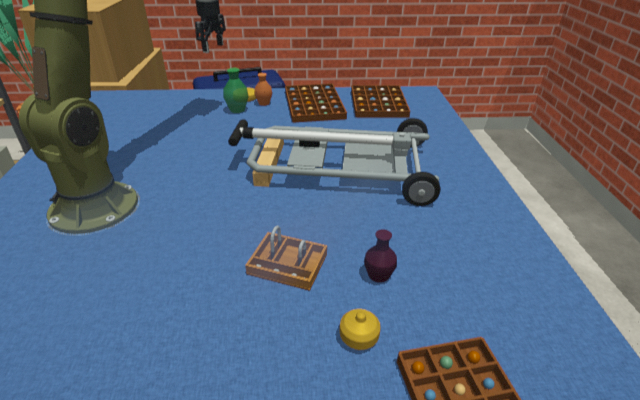

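View pics/a_top.png

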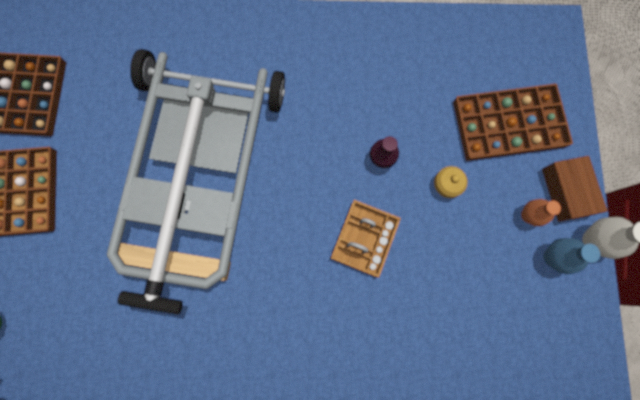

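View pics/a_wrist.png

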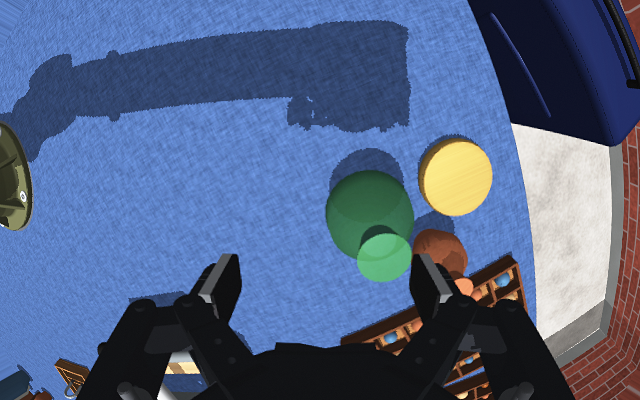

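The side view shows the tray at about (287,260), with the larger U-bolt at (276,240) and the small one at (302,250). In the top view the post runs from (155,285) to (200,85), with one slot visible near (187,207). I'll upscale and measure next.

```bash
cat > h.py <<'E'
import numpy as np,cv2
def ray(f,uv,fish=False):
    K=f["mtx"];R=f["R"];t=f["t"]
    x=(uv[0]-K[0,2])/K[0,0];y=(uv[1]-K[1,2])/K[1,1]
    if fish:
        r=np.hypot(x,y);s=np.sin(r)/r if r>1e-9 else 1
        d=np.array([x*s,y*s,np.cos(r)])
    else: d=np.array([x,y,1.])
    d=R.T@d; return -R.T@t, d/np.linalg.norm(d)
def onplane(f,uv,z,fish=False):
    c,d=ray(f,uv,fish); return c+d*(z-c[2])/d[2]
def proj(f,X,fish=False):
    K=f["mtx"];p=f["R"]@np.asarray(X,float)+f["t"]
    if fish:
        th=np.arctan2(np.hypot(p[0],p[1]),p[2]);n=np.hypot(p[0],p[1]);q=p[:2]/n*th
    else: q=p[:2]/p[2]
    return q*[K[0,0],K[1,1]]+K[:2,2]
E
python3 - <<'E'
import cv2,numpy as np
from h import *
t=cv2.imread('pics/a_top.png')
def crop(im,x0,y0,w,h,s,n): cv2.imwrite(n,cv2.resize(im[y0:y0+h,x0:x0+w],None,fx=s,fy=s,interpolation=cv2.INTER_CUBIC))
crop(t,320,190,90,95,6,'pics/b_tray.png')
crop(t,100,40,195,280,2,'pics/b_trol.png')
crop(t,110,165,140,85,5,'pics/b_slot.png')
s=cv2.imread('pics/a_side.png'); crop(s,235,220,110,75,6,'pics/b_trays.png')
f=np.load('pics/a_top.npz')
for n,uv,z in [('tray',(366,238),30),('post0',(156,280),104),('post1',(196,100),104),('vase',(385,152),60),('pot',(451,182),40)]: print(n,onplane(f,uv,z).round())
E
```

```text
tray [ 519. -241.   30.]
post0 [419. 215. 104.]
post1 [826. 156. 104.]
vase [ 721. -286.   60.]
pot [ 654. -446.   40.]
```

View pics/b_tray.png

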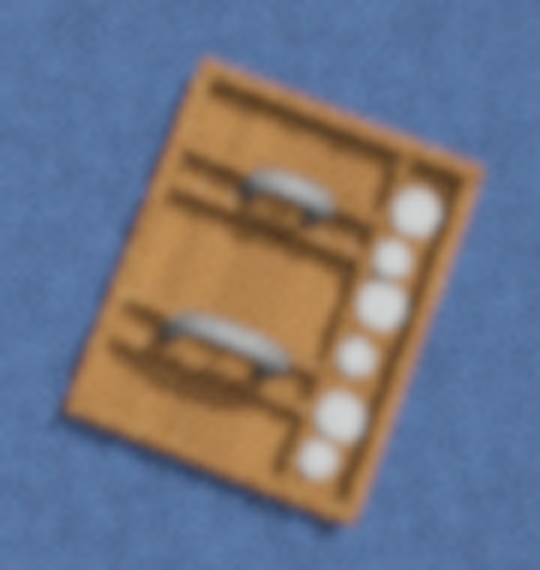

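View pics/b_trol.png

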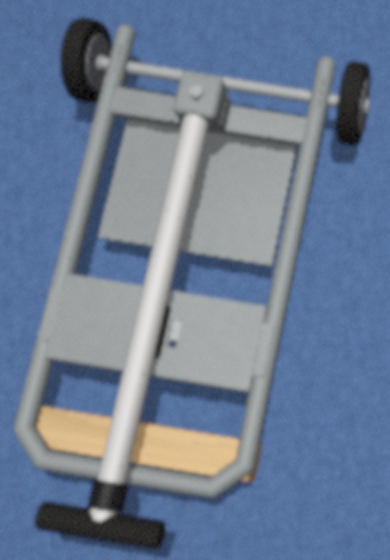

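View pics/b_slot.png

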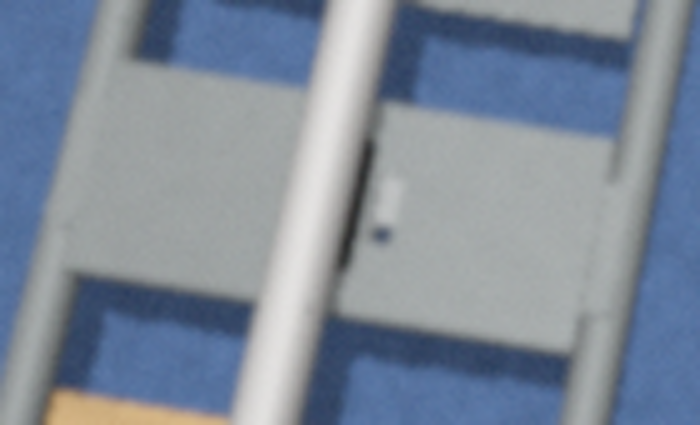

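View pics/b_trays.png

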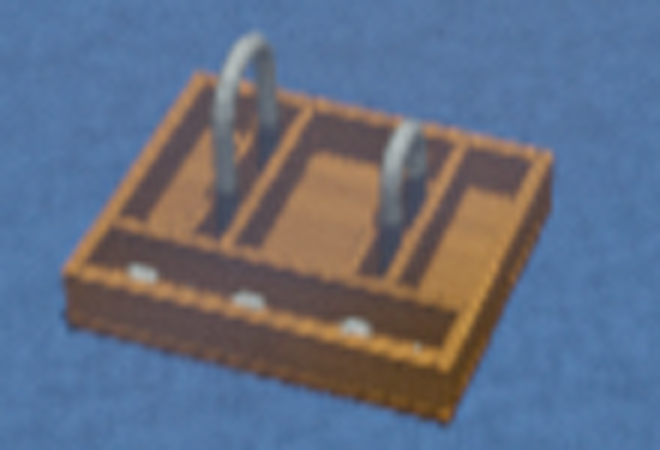

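```bash
python3 - <<'E'
import cv2,numpy as np
from scipy.spatial.transform import Rotation as Ro
from h import *
f=np.load('pics/a_top.npz');s=np.load('pics/a_side.npz');w=np.load('pics/a_wrist.npz')
im=f['color']
# tray corners
C=np.array([(210,60),(483,165),(352,522),(67,410)])/6+[320,190]
P=np.array([onplane(f,c,30) for c in C]);print(P.round(1).tolist(),P.mean(0).round(1))
print([np.linalg.norm(P[i]-P[i-1]).round(1) for i in range(4)])
ex=(P[0]-P[3]+P[1]-P[2]);print('yaw tray x',np.degrees(np.arctan2(ex[1],ex[0])))
# bow tops, top view
for uv in [(228,335),(290,190)]:
  print('bow',onplane(f,np.array(uv)/6+[320,190],88 if uv[0]<250 else 67).round(1))
# side: bow top 
print('bow side',onplane(s,np.array((255,38))/6+[235,220],90).round(1))
# post: rows threshold
hsv=cv2.cvtColor(im,cv2.COLOR_RGB2HSV)
m=((hsv[...,1]<30)&(hsv[...,2]>165)).astype(np.uint8)
L=[];Rr=[]
for v in range(115,265,3):
    r=np.where(m[v,130:220])[0]+130
    if len(r): L.append((r.min()-.5,v));Rr.append((r.max()+.5,v))
print(L[::6],Rr[::6])
def line(pts):
    Q=np.array([onplane(f,p,104)[:2] for p in pts]);vx,vy,x,y=cv2.fitLine(Q.astype(np.float32),cv2.DIST_HUBER,0,.01,.01).ravel();return vx,vy,x,y
for pts in (L,Rr):
    vx,vy,x,y=line(pts);print('yaw',np.degrees(np.arctan2(vy*np.sign(vx),abs(vx))),'y at x=560',y+(560-x)*vy/vx)
# slot & plate
for n,uv in [('hole',(382,233)),('slot far',(392,178)),('plate far-r corner',(612,138)),('plate near',(575,352)),('sad0',(345,270)),('sad1',(371,140))]:
  print(n,onplane(f,np.array(uv)/5+[110,165],72).round(1))
print('socket',onplane(f,(197.5,86.5),127))
T=Ro.from_rotvec([-6.51352892e-01,-3.07311572e+00,2.23e-3]).as_matrix();print(T.round(2))
c=-w['R'].T@w['t'];print('cam in tool',T.T@(c-[263.765,594.097,248.349]),'axes',(w['R']@T).round(3).tolist())
E
```

```text
[[609.8, -216.2, 30.0], [568.5, -323.9, 30.0], [429.2, -268.9, 30.0], [471.2, -159.2, 30.0]] [ 519.7 -242.    30. ]
[np.float64(149.9), np.float64(115.3), np.float64(149.8), np.float64(117.4)]
yaw tray x -21.94584722644564
bow [ 495.4 -215.4   88. ]
bow [ 552.4 -242.    67. ]
bow side [ 500.4 -215.2   90. ]
[(np.float64(187.5), 115), (np.float64(183.5), 133), (np.float64(136.5), 151), (np.float64(131.5), 169), (np.float64(153.5), 187), (np.float64(159.5), 205), (np.float64(161.5), 223), (np.float64(157.5), 241), (np.float64(153.5), 259)] [(np.float64(198.5), 115), (np.float64(194.5), 133), (np.float64(219.5), 151), (np.float64(185.5), 169), (np.float64(195.5), 187), (np.float64(219.5), 205), (np.float64(219.5), 223), (np.float64(168.5), 241), (np.float64(164.5), 259)]
yaw 12.914535 y at x=560 229.6825
yaw -4.235083 y at x=560 113.44643
hole [571.  169.9  72. ]
slot far [596.4 167.   72. ]
plate far-r corner [615.9  68.4  72. ]
plate near [517.9  80.5  72. ]
sad0 [554.  185.3  72. ]
sad1 [613.9 177.6  72. ]
socket [848.24673654 147.57153471 127.        ]
[[-0.91  0.41 -0.  ]
 [ 0.41  0.91 -0.  ]
 [-0.   -0.   -1.  ]]
cam in tool [  80.8936254    -0.2919712  -125.75146531] axes [[0.001, 1.0, 0.0], [-0.949, 0.001, -0.314], [-0.314, 0.0, 0.949]]
```

The tray measures 150 × 116 mm, against 150 × 120 given. The bow in the top view is within 2 mm of where the tray geometry puts it. The trolley origin comes out near (585,188). Next I'll look at the slots from above with the wrist camera.

```bash
cat >> h.py <<'E'
from scipy.spatial.transform import Rotation as Ro
def down(yaw): # tool x along -(cos yaw, sin yaw), z down ; yaw rad of the object's x axis
    x=-np.array([np.cos(yaw),np.sin(yaw),0]);z=np.array([0,0,-1.]);y=np.cross(z,x)
    return Ro.from_matrix(np.c_[x,y,z]).as_rotvec()
E
python3 - <<'E'
from bench import env
from h import *
o=down(np.radians(-8.2)); print(o)
env.move_ptp([665,177,230],o)
f=env.grab_frame("wrist");cv2.imwrite("pics/c.png",f["color"][:,:,::-1]);np.savez("pics/c.npz",**f)
print(env.get_clock(),env.get_tool_pos(),env.get_qpos())
cv2.imwrite('pics/c2.png',cv2.resize(f['color'][40:190,220:430,::-1],None,fx=3.8,fy=3.8,interpolation=cv2.INTER_CUBIC))
E
```

```text
[0.22461585 3.13355264 0.        ]
2.2833 [664.49805552 178.88898617 229.98223876] [-0.49068865  0.41336652  0.25992997  1.37924691 -0.10659251  1.36261881
  1.20044533]
```

View pics/c.png

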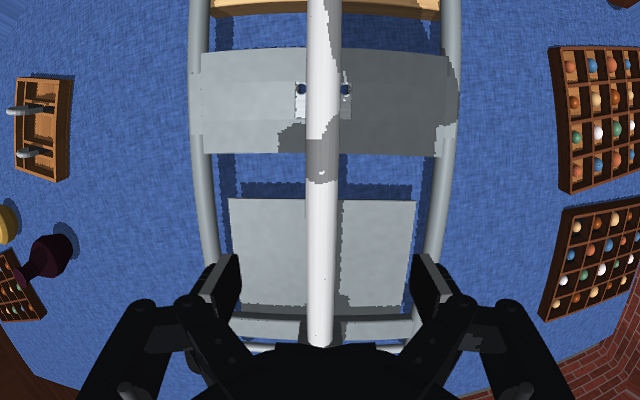

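View pics/c2.png

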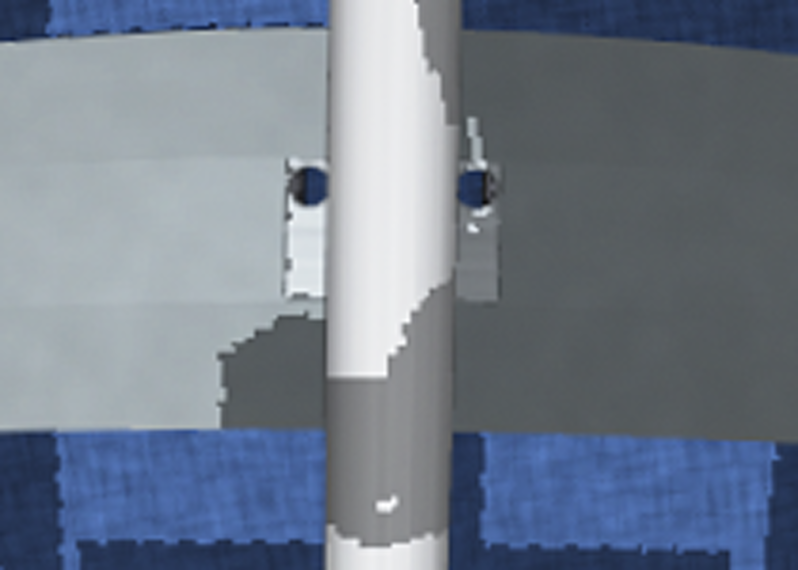

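```bash
python3 - <<'E'
from h import *
f=np.load('pics/c.npz')
q=lambda u,v:np.array([u,v])/3.8+[220,40]-0.37
P=lambda u,v,z:onplane(f,q(u,v),z,True)
hl,hr=P(310,186,68.5),P(474,188,68.5);print('holes',hl,hr,np.linalg.norm(hl-hr))
d=hl-hr;
print('slot L outer ends',P(285,158,72),P(285,298,72));print('slot R',P(500,163,72),P(500,300,72))
a,b,c,d=P(285,158,72),P(285,298,72),P(500,160,72),P(500,300,72)
o=(a+b+c+d)/4;print('slot mid',o,np.linalg.norm(a-c),np.linalg.norm(a-b))
e=a-c;print('yaw from slots',np.degrees(np.arctan2(e[1],e[0])),np.degrees(np.arctan2((b-a)[1],(b-a)[0])))
# post edges: silhouette heights ~104; by tangent
for v in (60,186,400,530):
    l,r={60:(329,461),186:(327,456),400:(326,450),530:(326,449)}[v]
    l,r=P(l,v,104),P(r,v,104);print('post',v,(l+r)[:2]/2,np.linalg.norm(l-r))
# plate edges on far/near
print('plate',P(160,35,72),P(160,430,72))
h=(hl+hr)/2;print('hole mid',h)
E
```

```text
holes [572.07798821 170.42133734  68.5       ] [578.13760104 209.39262     68.5       ] 39.43957124422162
slot L outer ends [564.53899143 165.76917135  72.        ] [598.171763   160.66217217  72.        ]
slot R [572.95570736 216.12401753  72.        ] [605.93937055 211.78234694  72.        ]
slot mid [585.22066919 188.60883564  72.        ] 51.03570991525495 34.01830043430401
yaw from slots -98.67030986384937 -8.634173678668654
post 60 [549.1401661  194.43678946] 27.6653666999
post 186 [576.08918006 189.88306142] 27.18208167857879
post 400 [621.81943253 182.61455854] 26.831412914562076
post 530 [650.69344265 178.35327318] 27.348603523113812
plate [528.95803549 140.43706788  72.        ] [625.46156765 124.59211451  72.        ]
hole mid [575.10779462 189.90697867  68.5       ]
```

The wrist view shows both holes near the -x end of the slots, at crop (310,186) and (474,188). The slots measure 51 × 34 mm, the holes are 39.4 mm apart and the yaw is about -8.8°, all of which fit the given sizes. Now the tray.

```bash
python3 - <<'E'
from bench import env
from h import *
print(env.get_tool_pos())
o=down(np.radians(-21.9))
env.move_ptp([570,-247,200],o)
f=env.grab_frame("wrist");cv2.imwrite("pics/d.png",f["color"][:,:,::-1]);np.savez("pics/d.npz",**f)
print(env.get_clock(),env.get_tool_pos(),env.get_qpos(),env.get_ft_force())
cv2.imwrite('pics/d2.png',cv2.resize(f['color'][30:230,220:440,::-1],None,fx=3,fy=3,interpolation=cv2.INTER_CUBIC))
E
```

```text
[664.49805552 178.88898617 229.98223876]
3.9333 [ 571.27974738 -244.77404367  199.92058621] [-0.06902648  0.30995707  0.52904024  1.6092462  -0.1628596   1.2664225
  1.68041705] [ 1.13059026  0.09828467 -0.21559098]
```

View pics/d2.png

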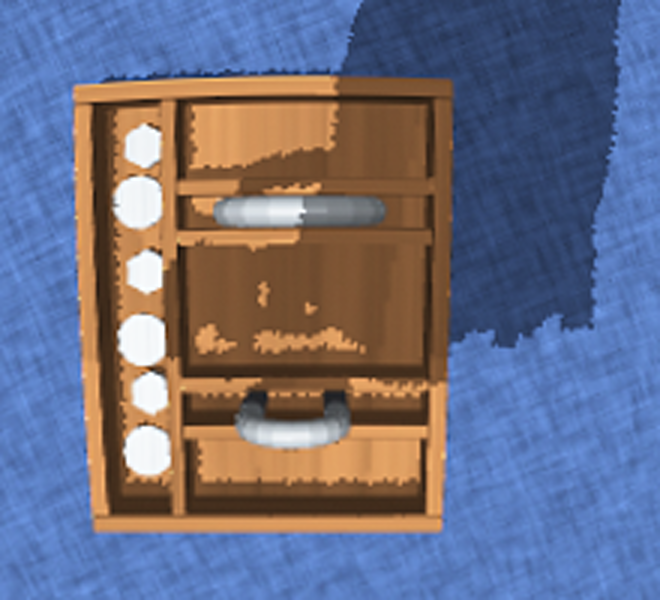

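```bash
python3 - <<'E'
from h import *
from bench import env
f=np.load('pics/d.npz')
P=lambda u,v,z:onplane(f,np.array([u,v])/3+[220,30]-.33,z,True)
l,r=P(213,211.5,72),P(386,211.5,72);print(l,r,np.linalg.norm(l-r),(l+r)/2);e=r-l;print('yaw',np.degrees(np.arctan2(e[1],e[0]))-90)
print('bow top',P(299.5,211.5,86))
# tray corners top z30 : 
C=[P(75,88,30),P(453,84,30),P(441,530,30),P(95,530,30)];C=np.array(C)
print(C.round(1).tolist(),C.mean(0),[round(np.linalg.norm(C[i]-C[i-1]),1) for i in range(4)])
e=C[1]-C[0]+C[2]-C[3];print('yaw',np.degrees(np.arctan2(e[1],e[0]))-90)
env.hold(0.4);print(env.get_tool_pos(),env.get_tool_rot(),down(np.radians(-21.9)))
E
```

```text
[ 486.96276332 -240.82896191   72.        ] [ 504.39783248 -197.40687941   72.        ] 46.791654007422515 [ 495.6802979  -219.11792066   72.        ]
yaw -21.876713923932698
bow top [ 495.91581103 -218.92864997   86.        ]
[[429.9, -270.6, 30.0], [474.7, -159.7, 30.0], [612.2, -214.6, 30.0], [568.3, -325.4, 30.0]] [ 521.28665808 -242.56653643   30.        ] [np.float64(148.9), np.float64(119.6), np.float64(148.1), np.float64(119.2)]
yaw -21.814411329813282
[ 570.07203441 -246.82918007  199.98077342] [-5.96218960e-01 -3.08443157e+00  2.93080600e-05] [0.59675272 3.08439469 0.        ]
```

Settling lag at the end of moves is about 2 mm, so I'll hold before measuring. The bolt is at (495.7, -219), yaw -21.9°. The bow's width reads 46.8 mm, against 48 mm given. Grasping now.

```bash
python3 - <<'E'
from bench import env
from h import *
o=down(np.radians(-21.9))
env.move_ptp([495.8,-218.7,150],o); env.hold(.3)
print(env.get_tool_pos())
print(env.line_to([495.8,-218.7,58],vel=80,f_stop=8)); env.hold(.2)
env.clamp(60); env.hold(.2)
print(env.get_tool_pos(),env.get_grip_width(),env.get_ft_force(),env.get_clock())
env.line_to([495.8,-218.7,190],vel=120); env.hold(.3)
f=env.grab_frame("wrist");cv2.imwrite("pics/e.png",f["color"][:,:,::-1]);np.savez("pics/e.npz",**f)
g=env.grab_frame("side");np.savez("pics/es.npz",**g);cv2.imwrite('pics/es2.png',cv2.resize(g['color'][100:300,180:400,::-1],None,fx=3,fy=3,interpolation=cv2.INTER_CUBIC))
print(env.get_tool_pos(),env.get_grip_width(),env.get_ft_force(),env.get_clock())
E
```

```text
[ 496.74606685 -219.18898266  150.55189118]
False
[ 496.23095478 -218.79952913   58.4646114 ] 0.533776370154069 [-0.78460784  0.74872051  5.82993929] 7.2583
[ 495.73364996 -218.67642772  189.82193125] 0.5309694991481768 [ 0.78785871 -0.56109797 -0.01762717] 8.9083
```

View pics/e.png

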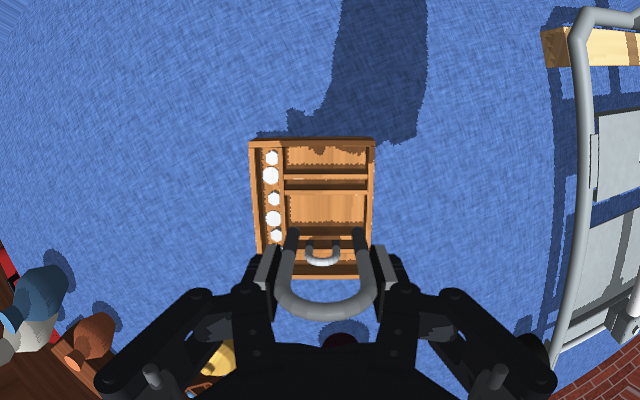

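View pics/es2.png

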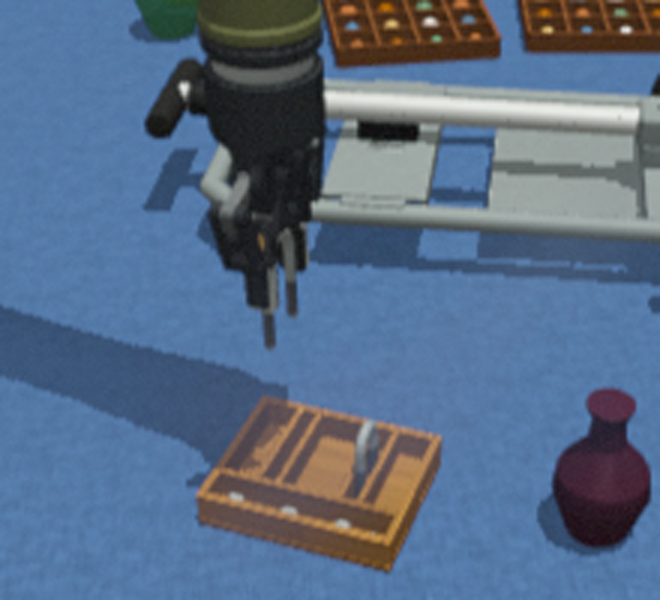

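The bolt is held upright and the small bolt is still in the tray. I'll zoom in on the leg ends, near (292,233) and (358,233), to get the offset in the hand.

```bash
python3 - <<'E'
from h import *
im=cv2.imread('pics/e.png');cv2.imwrite('pics/e2.png',cv2.resize(im[215:325,255:400],None,fx=5,fy=5,interpolation=cv2.INTER_CUBIC))
E
```

```text
(no output)
```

View pics/e2.png

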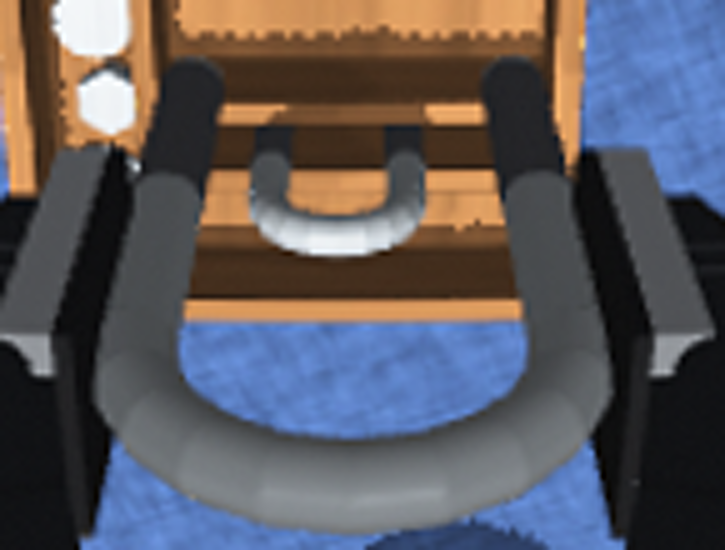

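```bash
python3 - <<'E'
from h import *
f=np.load('pics/e.npz')
tcp=np.array([495.73,-218.68,189.82]);T=Ro.from_rotvec(down(np.radians(-21.9))).as_matrix()
P=lambda u,v,z:T.T@(onplane(f,np.array([u,v])/5+[255,215]-.4,z,True)-tcp)
for z in (135,137.5,140):
  a,b=P(192,58,z),P(516,58,z); print(z,a.round(2),b.round(2),np.linalg.norm(a-b))
# bow top front/back edges at mid
zt=tcp[2]-52+84
for v in (440,530): print('bow edge',P(353,v,zt-4).round(2))
E
```

```text
135 [  1.6  -20.32  54.82] [ 1.62 21.2  54.82] 41.523014366507915
137.5 [  2.7  -20.04  52.32] [ 2.72 20.91 52.32] 40.950888494893
140 [  3.79 -19.76  49.82] [ 3.81 20.62 49.82] 40.37876262327808
bow edge [  4.63   0.27 -28.  ]
bow edge [ -4.97   0.27 -28.  ]
```

The bolt sits within about 0.7 mm of the TCP and upright. Moving it over the post.

```bash
python3 - <<'E'
from bench import env
from h import *
yaw=np.radians(-8.8);o=down(yaw)
env.move_ptp([575.1,189.9,240],o); env.hold(.4)
print(env.get_tool_pos(),env.get_qpos().round(2),env.get_clock())
env.line_to([575.1,189.9,182],vel=80);env.hold(.4)
p=env.get_tool_pos();print(p,env.get_ft_force())
for n in("wrist","top"):
    f=env.grab_frame(n);cv2.imwrite(f"pics/f_{n}.png",f["color"][:,:,::-1]);np.savez(f"pics/f_{n}.npz",**f)
im=cv2.imread('pics/f_wrist.png');cv2.imwrite('pics/f2.png',cv2.resize(im[190:330,240:410],None,fx=4,fy=4,interpolation=cv2.INTER_CUBIC))
E
```

```text
[575.18292586 189.50374786 240.0073271 ] [-0.63  0.23  0.32  1.59 -0.07  1.33  1.11] 10.8583
[575.19267526 189.94586166 182.24329736] [-0.43828092 -0.10613816 -1.00489313]
```

View pics/f2.png

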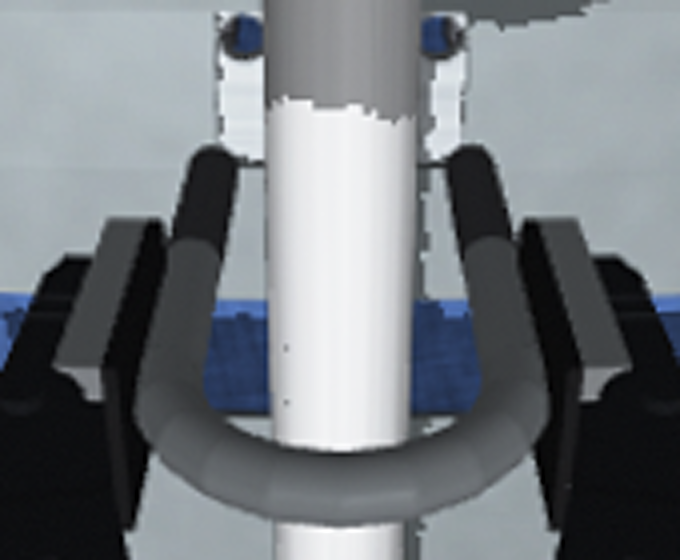

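```bash
python3 - <<'E'
from h import *
f=np.load('pics/f_wrist.npz')
P=lambda u,v,z:onplane(f,np.array([u,v])/4+[240,190]-.4,z,True)
h=(P(245,36,68.5)+P(439,36,68.5))/2
l=(P(213,148,130)+P(469,148,130))/2; ex=np.array([np.cos(np.radians(-8.8)),np.sin(np.radians(-8.8)),0])
ll=l+3.4*ex
print('hole',h,'leg mid',ll, 'diff x',(h-ll)@ex,'y',(h-ll)@[-ex[1],ex[0],0],np.linalg.norm(P(213,148,130)-P(469,148,130)))
e=P(213,148,130)-P(469,148,130);print(np.degrees(np.arctan2(e[1],e[0]))+90)
e=P(245,36,68.5)-P(439,36,68.5);print(np.degrees(np.arctan2(e[1],e[0]))+90)
E
```

```text
hole [575.04138694 190.36226561  68.5       ] leg mid [576.44819293 189.94699502 130.        ] diff x -1.4537761264864686 y 0.19516079220673668 40.49195033852487
-8.77145322272112
-8.771543942114903
```

The hole position repeats to 0.5 mm. The legs sit about 1 mm ahead in x, so I'll correct by -1.0 mm and go down with a light force stop.

```bash
python3 - <<'E'
from bench import env
from h import *
x,y=574.1,190.15
env.line_to([x,y,135],vel=60);env.hold(.4)
print(env.get_tool_pos(),env.get_ft_force())
s=env.line_to([x,y,112],vel=15,f_stop=4);print(s,env.get_tool_pos(),env.get_ft_force(),env.get_moment(),env.get_clock())
E
```

```text
[574.15655313 190.20900643 135.14069765] [ 1.42036896 -0.2943462  -0.46161498]
False [574.26663788 190.14802784 112.29084754] [-1.25712293 -0.86691423  1.43407023] [-0.10562782  0.06426114  0.00137005] 15.25
```

Both legs passed the backing plate with under 2 N. Pressing home through the spring tabs.

```bash
python3 - <<'E'
from bench import env
from h import *
x,y=574.1,190.15
env.hold(.2);print(env.get_ft_force())
s=env.line_to([x,y,97],vel=20,f_stop=18);print(s,env.get_tool_pos(),env.get_ft_force())
if not s:
    s=env.line_to([x,y,89],vel=8,f_stop=14);print(s,env.get_tool_pos(),env.get_ft_force(),env.get_moment())
print(env.get_clock(),env.get_grip_width())
f=env.grab_frame("side");cv2.imwrite('pics/g.png',cv2.resize(f['color'][100:200,230:390,::-1],None,fx=5,fy=5,interpolation=cv2.INTER_CUBIC))
f=env.grab_frame("wrist");cv2.imwrite("pics/gw.png",cv2.resize(f['color'][190:330,240:410,::-1],None,fx=4,fy=4,interpolation=cv2.INTER_CUBIC))
E
```

```text
[-0.86939447 -0.27509283  1.30917477]
False [574.01316483 190.1380543   96.68680195] [ 0.84092997 -0.31659904  0.74775567]
True [574.19864467 190.18089598  94.4679515 ] [-1.40214994  0.23103741  4.07084615] [-0.00475082  0.19796756  0.03933186]
16.9417 0.5326777554322851
```

View pics/g.png

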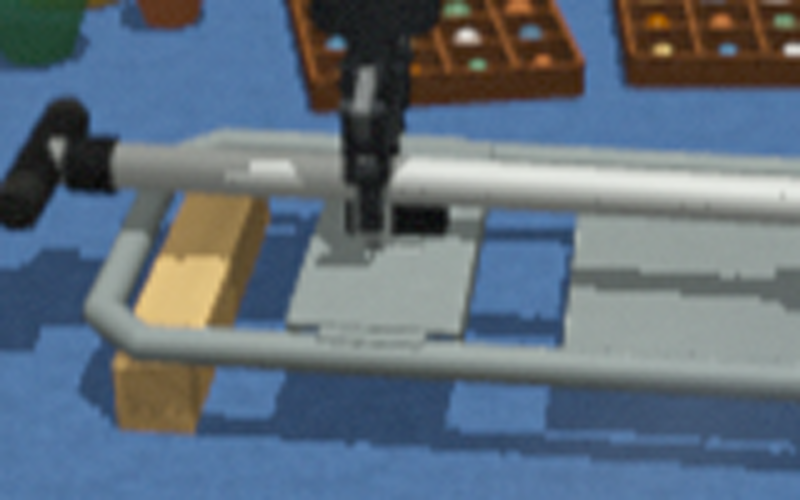

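View pics/gw.png

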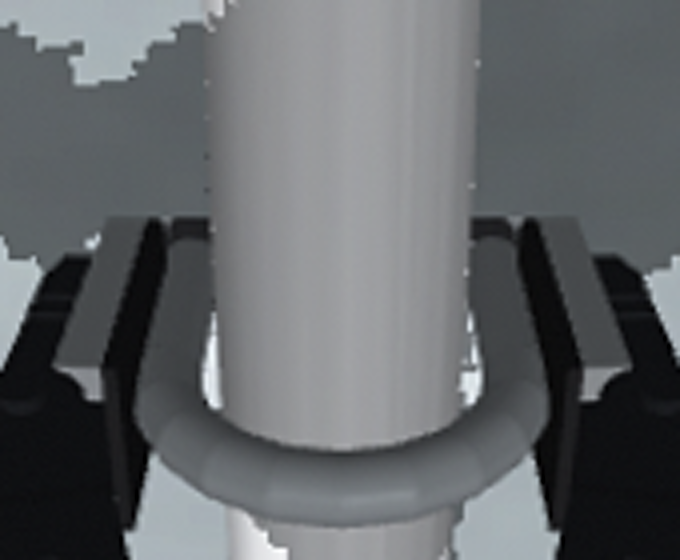

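It stopped at TCP z = 94.5, where home is expected at about 94. I'll press once more to confirm, then release.

```bash
python3 - <<'E'
from bench import env
from h import *
x,y=574.1,190.15
env.hold(.3);print(env.get_tool_pos(),env.get_ft_force())
s=env.line_to([x,y,91],vel=8,f_stop=18);print(s,env.get_tool_pos(),env.get_ft_force(),env.get_moment())
env.hold(.3);print(env.get_tool_pos(),env.get_ft_force(),env.get_clock())
E
```

```text
[574.21360914 190.15357543  94.45202774] [-2.24092746  0.04253932  5.73487424]
True [574.23907228 190.21249619  94.46823459] [-1.72881953 -0.49399667  4.21429495] [-0.14113257  0.175785    0.02607954]
[574.21702509 190.19029712  94.42548257] [-0.74893141 -0.63373414  5.10090503] 18.025
```

That is a hard stop: z didn't change with 18 N more. Releasing and backing off.

```bash
python3 - <<'E'
from bench import env
from h import *
x,y=574.1,190.15
env.open_gripper();env.hold(.3);print(env.get_grip_width(),env.get_ft_force())
env.line_to([x,y,200],vel=80)
ex=np.array([np.cos(np.radians(-8.8)),np.sin(np.radians(-8.8)),0])
env.line_to(np.array([x,y,215])+81*ex,vel=120);env.hold(.4)
for n in("wrist","side","top"):
    f=env.grab_frame(n);np.savez(f"pics/h_{n}.npz",**f);cv2.imwrite(f"pics/h_{n}.png",f["color"][:,:,::-1])
im=cv2.imread('pics/h_wrist.png');cv2.imwrite('pics/h2.png',cv2.resize(im[30:180,220:430],None,fx=3.8,fy=3.8,interpolation=cv2.INTER_CUBIC))
im=cv2.imread('pics/h_side.png');cv2.imwrite('pics/h3.png',cv2.resize(im[110:190,250:390],None,fx=5.5,fy=5.5,interpolation=cv2.INTER_CUBIC))
print(env.get_tool_pos(),env.get_clock(),env.get_ft_force())
E
```

```text
1.0018013222376316 [-0.70667947 -0.0271235   0.0767472 ]
[654.10506734 177.80901928 215.10343686] 21.6583 [-0.46912819  0.06368913 -0.18624582]
```

View pics/h2.png

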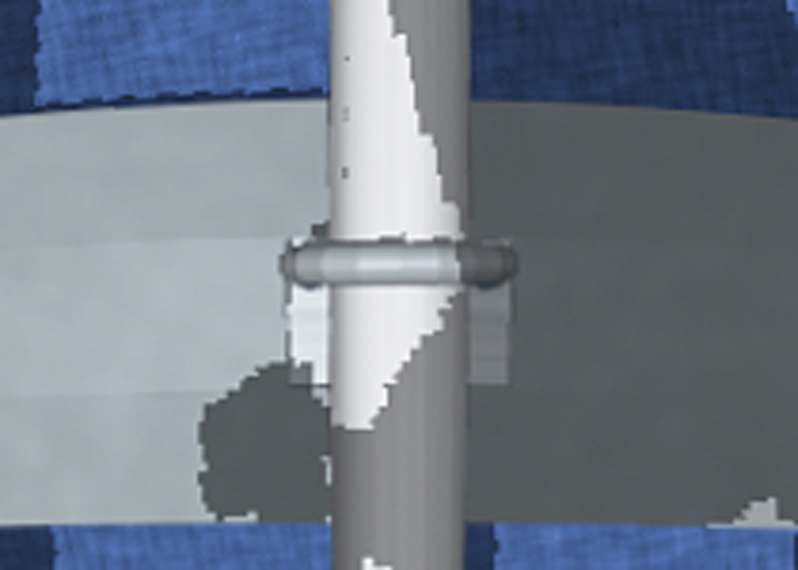

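View pics/h3.png

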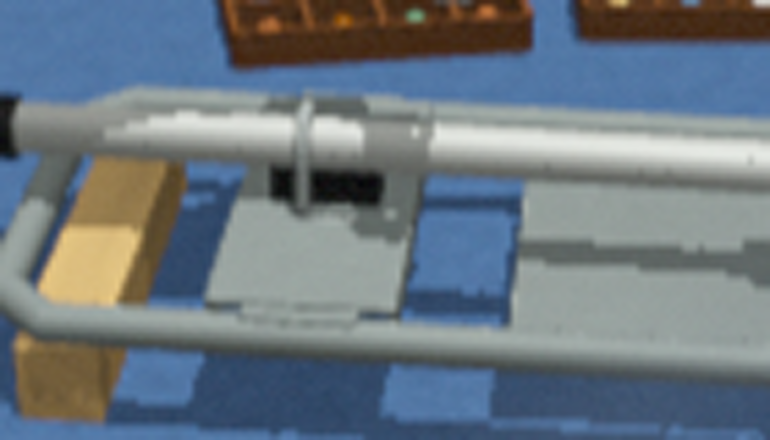

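View pics/h_side.png

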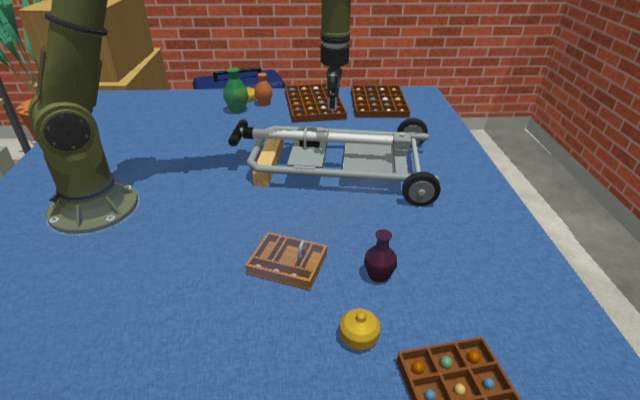

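The bolt straddles the post, square and upright, and the other items look untouched. Last, a height check: side-view bow apex against its predicted pixel.

```bash
python3 - <<'E'
from h import *
s=np.load('pics/h_side.npz');w=np.load('pics/h_wrist.npz')
P=lambda u,v,z:onplane(w,np.array([u,v])/3.8+[220,30]-.4,z,True)
c=P(400,263,122);print('bow',c);l,r=P(281,263,110),P(518,264,110);print('width',np.linalg.norm(l-r),(l+r)/2);e=r-l;print('yaw',np.degrees(np.arctan2(e[1],e[0]))-90)
for z in (116,118,120): print('centre-of-bow underside z',z,proj(s,[c[0],c[1],z+8]),)
g=cv2.cvtColor(s['color'],cv2.COLOR_RGB2GRAY);print(g[122:136,301:310])
for n in ('side','top'):
    a=np.load(f'pics/a_{n}.npz')['color'].astype(int);b=np.load(f'pics/h_{n}.npz')['color'].astype(int)
    d=abs(a-b).max(2)>40
    for nm,X in [('vase',(721,-286,50)),('pot',(654,-446,40)),('small',(552,-242,60))]:
        u,v=proj(np.load(f'pics/a_{n}.npz'),X).astype(int);print(n,nm,d[v-15:v+15,u-12:u+12].sum())
E
```

```text
bow [574.32272192 190.48039319 122.        ]
width 46.0711725559236 [574.17903021 190.41430467 110.        ]
yaw -9.014538456322924
centre-of-bow underside z 116 [305.6859645  129.54946045]
centre-of-bow underside z 118 [305.67768829 128.93336154]
centre-of-bow underside z 120 [305.669397   128.31614018]
[[ 96  95  96  97  96  97  97 100 101]
 [118 115 117 114 114 112 113 114 116]
 [116 115 114 116 114 113 113 112 114]
 [113 115 113 111 114 114 113 113 113]
 [118 117 115 114 130 133 127 127 126]
 [129 120 113 109 132 131 123 122 123]
 [116 110 107 115 157 146 108 101 101]
 [ 99  99 101 139 186 165 107  93  95]
 [129 124 125 165 188 154 109 106 110]
 [196 192 168 179 188 155 181 188 188]
 [224 223 196 176 179 173 219 223 223]
 [223 223 199 174 173 187 222 225 225]
 [207 207 183 171 167 186 210 213 215]
 [184 183 153 158 154 165 189 193 194]]
side vase 0
side pot 0
side small 0
top vase 0
top pot 0
top small 0
```

```bash
python3 - <<'E'
from bench import env
env.hold(.3);print(env.get_clock(),env.get_ft_force());env.job_done()
E
```

```text
21.9583 [ 0.32484571 -0.64104419 -0.24056072]
the job is handed in; nothing more can be done
```

The larger U-bolt is over the post with both legs through the backing plate, pressed home and released. I handed the job in at about 22 s; it reports no verdict.

**How it went:** I found the tray, the slots and both backing-plate holes in the images; the plate stood about 10 mm towards the T grip. I gripped the bolt across both legs at 60 N. It went through the holes with under 2 N and no search. It then met a hard stop with the tool at 94.5 mm, where about 94 mm was expected. A second press to the 18 N stop did not move it.

**Checks after release:**
- **Position and angle:** The bow is at (574.3, 190.5) mm, on the post's axis to within about 1 mm. Its yaw is -9.0°, against about -8.8° for the trolley.
- **Upright:** It looks upright in the side view, though I did not measure its tilt.
- **Bow on the post:** The side view put the bow about 3 px above the post's edge, with 3.2 px expected when home. That is within about 1 mm, but it is near what the image can resolve.
- **Other items:** Vase, pot and small U-bolt show no change between the first and last images. The gripper is clear of everything and the wrist force is near zero.

**Where readings disagreed:** The bow measured 46–47 mm across instead of 48 mm. The two estimates of the bolt's offset in the hand differed by about 0.7 mm, so I corrected by 1.0 mm, between them.

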